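# Load a spacer into a drilling jig by sliding it along the fence

## Task

On the plywood drilling jig, push the larger of the two round steel spacers straight across the board until it rests against the long aluminium fence, well short of the corner pocket. Then slide it along the fence, keeping it against the fence, into the corner pocket until it sits fully home against both the fence and the end stop, and move clear. Only push it with the fingers, never pick it up or tip it, and leave the smaller spacer and the boxes and oil filter around the jig where they are.

Things in the scene. Friction and masses are not known exactly. Their poses are not given: they have to be found in the camera images.
- jig: Shop-made drilling jig, fixed to the table: plywood board 200 mm (its x) by 300 mm (its y), 8 mm thick. Origin at the centre of the board's underside, on the table. x points across the board to the fence (roughly away from the robot), y along the fence to the end stop and corner pocket (the robot's left), z up. Rigid and smooth: the oiled spacers slide easily on it.
- fence_face (a point): Point on the inner face of the square aluminium fence along the board's far long edge, on the board's top: jig x = +78, y = 0, z = +8 mm. The face is straight, parallel to jig y, from y = -136 mm to the end stop; the fence is 20 mm thick and stands 20 mm above the board.
- lip_nose (a point): Rounded free end of the short lip, on its inner face and the board's top: jig x = +19, y = +104, z = +8 mm (the nose's tip is at y = +99). The lip is 10 mm high and 10 mm thick and runs parallel to the fence to the end stop, which is 16 mm high, inner face at jig y = +136. Fence, stop and lip form the corner pocket, 59 mm wide, open along the fence toward -y and above.
- pocket_seat (a point): Seat in the corner pocket, on the board's top face (8 mm above the table), 27 mm from the fence face and 27 mm from the end stop face: where the origin of the larger spacer lies when it is fully home. At x = +51, y = +109 mm of the jig; axes as the jig's.
- spacer_large: The larger round steel spacer (to be pushed), a loose flat disc 54 mm in diameter, 14 mm thick, about 0.2 kg, with a dark 16 mm centre mark, lying flat on the board with 80 to 95 mm of board between its rim and the fence, either about 0.12 m or about 0.2 m short of its seat along the fence. Origin at the centre of its underside, z up.
- spacer_small: The smaller round steel spacer (leave it), a loose flat disc 38 mm in diameter, 14 mm thick, lying on the board beside the larger one at about the same distance from the fence, on either side of it. Origin at the centre of its underside.
- fuse_box: Small orange-and-white carton, 43x64x36 mm, on the table near the robot, to the right. Bystander. Origin at the centre of its underside.
- bulb_box: Dark blue flat carton, 58x97x42 mm, on the table between robot and jig, to the left. Bystander. Origin at the centre of its underside.
- oil_filter: Dark grey cylinder, 76 mm in diameter, 90 mm high, standing on the table near the robot, right of the jig. Bystander. Origin at the centre of its underside.
- screw_box: Clear plastic box, 62x98x38 mm, on the table just behind the fence. Bystander. Origin at the centre of its underside.
There are look-alikes about, which are no part of the job. What is shaped like the spacer_large but green, purple or turquoise is not meant.

How it is judged:
By the outcome, as a careful person would: the job done as asked, in the order asked, and still so for the second after the job is handed in, with the robot touching nothing.
It also fails if it takes over 53 s, if anything falls off the work surface, if the arm or the gripper's body presses on something with over 40 N, if the wrist force passes 120 N, or if a joint passes its speed limit or range.

## Robot

A 7-joint arm with a two-finger parallel gripper is mounted at the origin on a cart in front of the work surface, level with it; the furniture and walls round the work are solid. World frame = base frame: x ahead of the robot, y to its left, z up, the work surface at z = 0. Lengths are in m, angles in rad, forces in N, time in s.
With the tool pointing down it reaches from about 0.4 to 0.875 m from the base axis. Payload 19.3 kg.
Tool frame: the origin (TCP) lies on the mounting face of the last link; the fingertips stand 173 mm ahead of it and the grasp point (between the pads) lies 155 mm ahead of it; z points along the fingers, y is the line along which they close (so a half turn about z gives the same grasp; the last joint's range is limited). The gripper opens to 85 mm and grips with 20 to 120 N. Pads are 22 mm wide; open, the fingers measure 114 mm over their backs; the gripper's body (76 mm by 85 mm) begins 54 mm behind the grasp point. The pads swing forward as they close: fully open they stand 13 mm farther back than shut.
Start: joints at [1.209, 0.521, -0.036, 1.599, 0.021, 1.021, -0.113], TCP at [0.18, -0.599, 0.405] pointing down, gripper open.
Joint ranges: [-2.91, 2.91], [-0.3, 2.13], [-1.5, 1.42], [0.17, 2.43], [-1.26, 4.41], [0.16, 1.93], [-2.52, 2.52]. Speed limits (rad/s): [1.89, 1.89, 2.39, 2.39, 3.01, 3.01, 3.01].

## Interface

Orientations are given as a unit quaternion [w, x, y, z].
In Python, from bench import observe, capture, camera_info, sign_off gives the robot as it stands. The module is installed in compiled form; this text tells all that it offers.
- The arm moves only by the tool servo_tool, never from a script. Its arguments are lists of equal length, an entry for each row: "delta_pos": the shift along the world's x, y, z as a fraction of full scale, a list of three; "turn": the turn about the world's z as a fraction of full scale; "fingers": the closure, from 0 (fully open) to 1 (shut). A call has 1 to 5 rows; each row is the pose to reach, as a shift and turn from the pose commanded when the call began; what a row does not reach only later rows make up. Full scale, the value 1, is 0.5 m for a shift and 90 degrees for a turn. A row lasts 1/8 s, in which the tool goes at most 62.5 mm and 10.7 degrees, less where a joint would pass 70% of its speed; a pose out of reach is approached as far as the arm can. A call with a number of a shift or a turn outside -1 to 1 is refused whole. A call with a gripper value outside its range is refused whole. The fingers move at their own pace and stop on an object; "squeeze" is the grip in N (left out, the last holds). Time passes only in rows, so rows that repeat a pose let the fingers close. It gives the time, the measured TCP pose, the force, the opening and the grip force at its end, in the units of the state.
- observe(): the state, without advancing time (a new reading comes with each control period).
- capture(name): name is "side" or "top"; returns the picture (400x640x3 uint8, blue, green, red); there is no depth.
- camera_info(name): a dict with "fx", "fy", "cx", "cy" (pixels), "rvec" (rotation vector, rad) and "tvec" (3), from world to camera coordinates, as OpenCV has them. Camera axes: x right, y down, z forward; pixel columns grow to the right and rows downward; lengths in m; the calibration is good to about 2 mm. A picture is of the moment at which its call begins. camera_info takes no time and is no camera call.
- sign_off(): hands the job in; it is judged then, once.
The state is a dict: "time": time; "joint_pos": joint angles; "dq": joint speeds; "joint_torque": joint torques, N m; "position": TCP position; "tool_rot": TCP orientation; "force": force on the tool from outside, world axes, zero at the start; "ft_torque": the same for the moment, N m; "opening": finger opening in m; "gripper_force": force on a finger pad.
Only numpy, scipy, OpenCV 4.12 (cv2) and the standard library are available. Lean on these libraries where they do the work, as an engineer would, in place of code of your own. Each camera call takes 0.05 s, during which the arm holds its last target. There are 200 camera calls.

## Working session

There is one attempt and no reset: what is moved stays moved. The work goes in short steps, Python scripts to look and compute and a tool call to move; the robot and the scene stay as the last step left them, time stands still between calls to the robot, and variables do not carry over. Pictures are saved under pics/ and viewed, at most 10 in all, crops included, and the job is handed in when it is done.

Besides the shell and the picture viewer there is one more tool, called after ">>>" by a JSON object that holds its "api" and its "payload". servo_tool: Moves the arm, as the interface text tells. Its arguments: {"type":"object","properties":{"delta_pos":{"type":"array","items":{"type":"array","items":{"type":"number"}}},"turn":{"type":"array","items":{"type":"number"}},"fingers":{"type":"array","items":{"type":"number"}},"squeeze":{"type":"number"}},"required":["delta_pos","turn","fingers"]}

```bash
mkdir -p pics; cat > h.py <<'E'
import numpy as np,cv2
from bench import *
def ray(cam,uv,z):
    c=camera_info(cam);R=cv2.Rodrigues(np.array(c['rvec'],float))[0];t=np.array(c['tvec'],float).ravel()
    d=R.T@np.array([(uv[0]-c['cx'])/c['fx'],(uv[1]-c['cy'])/c['fy'],1]);o=-R.T@t
    return o+d*(z-o[2])/d[2]
def proj(cam,p):
    c=camera_info(cam);R=cv2.Rodrigues(np.array(c['rvec'],float))[0];q=R@np.array(p,float)+np.array(c['tvec'],float).ravel()
    return np.array([c['fx']*q[0]/q[2]+c['cx'],c['fy']*q[1]/q[2]+c['cy']])
E
python3 - <<'E'
from h import *
for n in('top','side'):
    cv2.imwrite(f'pics/{n}0.png',capture(n)); c=camera_info(n);print(c)
s=observe();print(s['time'],s['position'],s['tool_rot'],s['force'],s['opening'])
E
```

```text
{'fx': 402.5396671069998, 'fy': 402.5396671069998, 'cx': 313.8031986616926, 'cy': 204.1114234191272, 'rvec': array([ 2.11389107, -2.16654451,  0.12926408]), 'tvec': array([-0.07479876,  0.55656103,  0.88716079])}
{'fx': 479.5173102213955, 'fy': 479.5173102213955, 'cx': 314.0131685114541, 'cy': 204.75146430421205, 'rvec': array([ 0.11511146, -2.63201957,  1.67773037]), 'tvec': array([0.5542551 , 0.1195126 , 1.11569411])}
0.1 [ 0.17975972 -0.59847188  0.40420309] [-4.73282281e-04  9.89375168e-01  1.45384122e-01 -9.98494804e-05] [ 0.60149441  0.11054992 -0.13809049] 0.08517867844875596
```

View pics/top0.png

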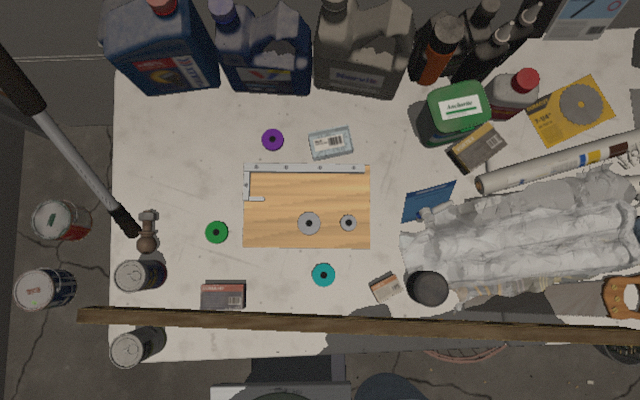

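View pics/side0.png

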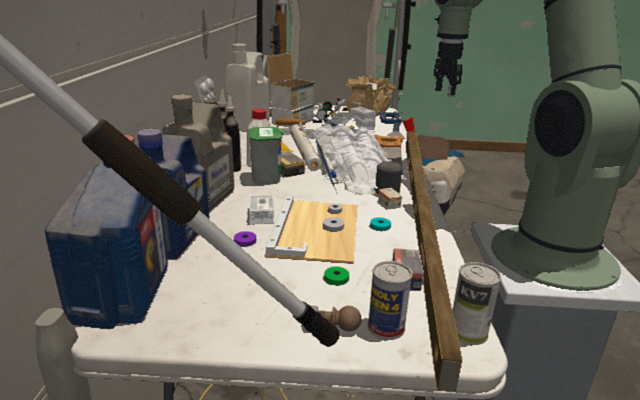

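The top view shows the large spacer at about (309,223), the small one at (348,222), and the pocket at top left of the board around (255,185). A wooden beam runs across the front at row ~315. I'll measure all of these precisely.

```bash
python3 - <<'E'
from h import *
im=cv2.imread('pics/top0.png')
hsv=cv2.cvtColor(im,cv2.COLOR_BGR2HSV)
m=cv2.inRange(hsv,(8,70,110),(25,255,255)); m[:150]=0;m[260:]=0;m[:,:230]=0;m[:,385:]=0
c=max(cv2.findContours(m,0,2)[0],key=cv2.contourArea)
r=cv2.minAreaRect(c);print('wood',r,[ray('top',p,.008)[:2].round(4) for p in cv2.boxPoints(r)])
print(cv2.boxPoints(r).round(1))
# discs: non-wood holes inside
sub=cv2.bitwise_not(m)[200:246,285:366]
for k in cv2.findContours(sub,cv2.RETR_EXTERNAL,2)[0]:
    if cv2.contourArea(k)>60:
        (x,y),(a,b),_=cv2.minAreaRect(k);u=(x+285,y+200);print('disc',u,a,b,ray('top',u,.018))
dk=cv2.inRange(hsv,(0,0,0),(180,255,90))
for k in cv2.findContours(dk[200:246,285:366].copy(),cv2.RETR_EXTERNAL,2)[0]:
    if cv2.contourArea(k)>8:
        M=cv2.moments(k);u=(M['m10']/M['m00']+285,M['m01']/M['m00']+200);print('mark',u,cv2.contourArea(k),ray('top',u,.022))
# beam
def line(cam,uv):
    a=ray(cam,uv,0);b=ray(cam,uv,.5);return a,(b-a)/np.linalg.norm(b-a)
def tri(u,v):
    a,d=line('top',u);b,e=line('side',v)
    s=np.linalg.lstsq(np.c_[d,-e],b-a,rcond=None)[0];p=a+s[0]*d;q=b+s[1]*e;return (p+q)/2,np.linalg.norm(p-q)
print('beam end',tri((79,309),(433,360)),tri((79,321),(459,355)))
print('pole tip',tri((137,232),(333,340)))
print('beam row y=0..:',[ray('top',(320,v),h) for v in(318,332) for h in (0,.1,.2)])
cv2.imwrite('pics/crop.png',cv2.resize(im[150:260,225:385],None,fx=5,fy=5,interpolation=cv2.INTER_CUBIC))
E
```

```text
wood ((305.9999694824219, 206.49996948242188), (82.99998474121094, 125.99998474121094), 90.0) [array([0.6586, 0.0808]), array([ 0.6501, -0.2226]), array([ 0.4521, -0.2142]), array([0.4591, 0.0806])]
[[243. 165.]
 [369. 165.]
 [369. 248.]
 [243. 248.]]
disc (348.25000762939453, 222.25) 16.26345443725586 15.55634880065918 [ 0.51261741 -0.16737634  0.018     ]
disc (308.5, 223.0) 21.920310974121094 21.920310974121094 [ 0.51318741 -0.07471419  0.018     ]
mark (348.25925925925924, 222.36296296296297) 22.5 [ 0.51198299 -0.16711883  0.022     ]
mark (308.5, 222.5) 23.0 [ 0.51397949 -0.07486532  0.022     ]
beam end (array([0.3395367 , 0.43201503, 0.05519009]), np.float64(0.0141197941086558)) (array([0.30815977, 0.42704763, 0.06336864]), np.float64(0.0005005336553599079))
pole tip (array([ 0.50092624,  0.33728048, -0.00120139]), np.float64(0.005459793189194545))
beam row y=0..: [array([ 0.29488787, -0.09593966,  0.        ]), array([ 0.30860681, -0.09681157,  0.1       ]), array([ 0.32232576, -0.09768348,  0.2       ]), array([ 0.26374424, -0.0951513 ,  0.        ]), array([ 0.28072747, -0.09610584,  0.1       ]), array([ 0.29771069, -0.09706039,  0.2       ])]
```

View pics/crop.png

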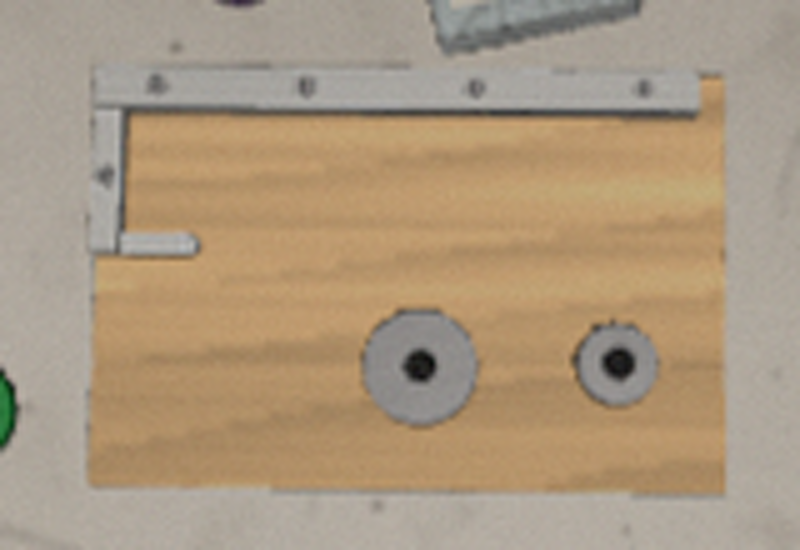

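The crop shows the large spacer centred at about (420,366) and the small one at (617,363). The board corners are near (88,487), (724,494) and (724,77), and the fence inner base runs from (127,112) to (695,117). The stop is on the left, with the lip nose at (199,243).

```bash
cat >> h.py <<'E'
def cr(u,z,cam='top'): return ray(cam,((u[0]+.5)/5-.5+225,(u[1]+.5)/5-.5+150),z)[:2]
E
python3 - <<'E'
from h import *
J=np.array([[-100,150],[-100,-150],[100,-150],[98,150],[98,-136],[78,-136],[14,99.]])/1000
P=np.array([cr((88,487),.008),cr((724,494),.008),cr((724,77),.008),cr((93,66),.028),cr((699,74),.028),cr((698,113),.028),cr((199,243),.018)])
M,_=cv2.estimateAffinePartial2D(J,P,method=cv2.LMEDS)
Jc=J-J.mean(0);Pc=P-P.mean(0)
th=np.arctan2((Jc[:,0]*Pc[:,1]-Jc[:,1]*Pc[:,0]).sum(),(Jc*Pc).sum())
R=np.array([[np.cos(th),-np.sin(th)],[np.sin(th),np.cos(th)]]);t=P.mean(0)-R@J.mean(0)
print('th deg',np.degrees(th),'o',t,'res mm',((P-(J@R.T+t))*1000).round(1).tolist())
np.savez('jig.npz',R=R,t=t)
for n,u in(('L',(420,366)),('S',(617,363))):
    p=cr(u,.022);print(n,p,'jig',(R.T@(p-t)*1000).round(1))
for q in((78,0),(51,109),(51,-2)):print(q,R@np.array(q)/1000+t)
s=observe();w,x,y,z=s['tool_rot'];print('tool y dir deg',np.degrees(np.arctan2(1-2*(x*x+z*z),2*(x*y-w*z))))
E
```

```text
th deg -2.1756469870945705 o [ 0.55576655 -0.06987349] res mm [[-0.0, -1.4], [1.0, 0.8], [0.0, 0.0], [-0.4, 0.2], [-1.5, 0.1], [-0.2, 0.6], [1.0, -0.4]]
L [ 0.51327425 -0.07508284] jig [-42.3  -6.8]
S [ 0.51237719 -0.16653178] jig [-39.7 -98.2]
(78, 0) [ 0.63371033 -0.07283461]
(51, 109) [0.61086776 0.03711182]
(51, -2) [ 0.60665386 -0.07380816]
tool y dir deg -73.2809527149466
```

>>> {"api": "servo_tool", "payload": {"delta_pos": [[0.06,0.1,0],[0.12,0.2,0],[0.18,0.3,0],[0.24,0.4,0],[0.3,0.5,0]], "turn": [-0.04,-0.08,-0.13,-0.17,-0.21], "fingers": [0.75,0.75,0.75,0.75,0.75]}}

```text
time: 0.72
position: [0.3304, -0.3468, 0.4046]
tool_rot: [-0.0, 1.0, -0.02, -0.0]
force: [1.1, -0.3, 0.1]
opening: 0.0213
gripper_force: 0.0
```

>>> {"api": "servo_tool", "payload": {"delta_pos": [[0.06,0.1,0],[0.12,0.2,0],[0.18,0.3,0],[0.22,0.42,0],[0.24,0.5,0]], "turn": [0,0,0,0,0], "fingers": [0.75,0.75,0.75,0.75,0.75]}}

```text
time: 1.35
position: [0.4503, -0.0959, 0.4046]
tool_rot: [-0.0, 1.0, -0.018, -0.0]
force: [0.6, -1.0, -0.1]
opening: 0.0217
gripper_force: 0.0
```

>>> {"api": "servo_tool", "payload": {"delta_pos": [[0.03,0.045,-0.1],[0.03,0.045,-0.2],[0.03,0.045,-0.3],[0.03,0.045,-0.36],[0.03,0.045,-0.36]], "turn": [0,0,0,0,0], "fingers": [0.75,0.75,0.75,0.75,0.75]}}

```text
time: 1.98
position: [0.4642, -0.0759, 0.2231]
tool_rot: [-0.0, 1.0, -0.019, -0.002]
force: [-0.2, 0.0, 0.9]
opening: 0.0213
gripper_force: 0.0
```

```bash
cat > look.py <<'E'
from h import *
import sys
a=capture('top')[150:260,225:385];b=capture('side')[185:275,240:400]
k=lambda i:cv2.resize(i,None,fx=5,fy=5,interpolation=cv2.INTER_CUBIC)
c=np.vstack([k(a),k(b)]);cv2.imwrite(sys.argv[1],cv2.resize(c,None,fx=.6,fy=.6,interpolation=cv2.INTER_AREA))
s=observe();print(s['time'],s['position'],s['force'])
E
python3 look.py pics/l1.png
```

```text
2.075 [ 0.46499128 -0.0760625   0.22540791] [-0.87666636 -0.21953492  1.44474996]
```

View pics/l1.png

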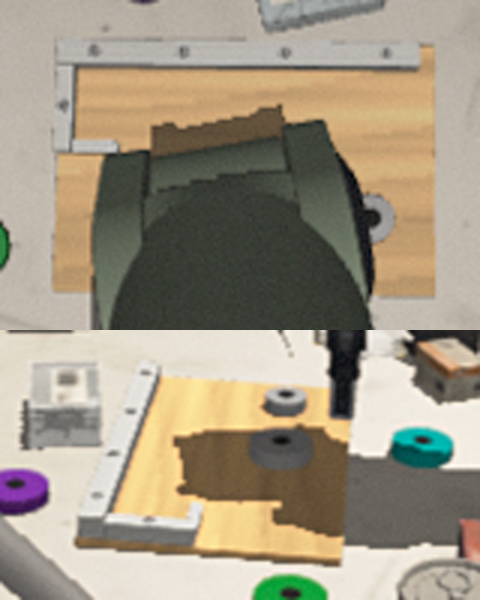

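The top view has the spacer hidden under the wrist. The side view shows the fingertip at about pixel (354,214), with the spacer in front of it and clear. I'll check the tip length by projection.

```bash
python3 - <<'E'
from h import *
p=np.array([ 0.46499128,-0.0760625,0.22540791])
for L in(.16,.173,.186):
    print(L,[proj('side',p+[dx,dy,-L]).round(1) for dy in(-.02,.02) for dx in(-.011,.011)])
E
```

```text
0.16 [array([358. , 203.2]), array([349.2, 202.7]), array([358.2, 210.1]), array([349.1, 209.6])]
0.173 [array([357.7, 207.9]), array([348.9, 207.4]), array([357.8, 214.9]), array([348.8, 214.4])]
0.186 [array([357.4, 212.5]), array([348.6, 212.1]), array([357.5, 219.6]), array([348.5, 219.2])]
```

>>> {"api": "servo_tool", "payload": {"delta_pos": [[0,0.005,-0.03],[0,0.005,-0.06],[0,0.005,-0.077],[0,0.005,-0.077]], "turn": [0,0,0,0], "fingers": [0.75,0.75,0.75,0.75]}}

```text
time: 2.58
position: [0.4646, -0.0735, 0.1855]
tool_rot: [-0.0, 1.0, -0.019, -0.001]
force: [0.5, -0.1, 0.2]
opening: 0.0213
gripper_force: 0.0
```

>>> {"api": "servo_tool", "payload": {"delta_pos": [[0.01,0,0],[0.025,-0.001,0],[0.04,-0.0015,0],[0.056,-0.002,0],[0.072,-0.003,0]], "turn": [0,0,0,0,0], "fingers": [0.75,0.75,0.75,0.75,0.75]}}

```text
time: 3.2
position: [0.5014, -0.0751, 0.1862]
tool_rot: [-0.0, 1.0, -0.019, 0.0]
force: [-1.0, 0.1, 0.3]
opening: 0.0214
gripper_force: 0.4
```

>>> {"api": "servo_tool", "payload": {"delta_pos": [[0.016,-0.0006,0],[0.032,-0.0012,0],[0.048,-0.002,0],[0.064,-0.0025,0],[0.08,-0.003,0]], "turn": [0,0,0,0,0], "fingers": [0.75,0.75,0.75,0.75,0.75]}}

```text
time: 3.82
position: [0.5413, -0.0766, 0.1862]
tool_rot: [-0.0, 1.0, -0.019, 0.0]
force: [-1.2, -0.4, 0.6]
opening: 0.0215
gripper_force: 0.4
```

>>> {"api": "servo_tool", "payload": {"delta_pos": [[0.014,-0.0006,0],[0.026,-0.0012,0],[0.036,-0.0015,0],[0.044,-0.0018,0],[0.05,-0.002,0]], "turn": [0,0,0,0,0], "fingers": [0.75,0.75,0.75,0.75,0.75]}}

```text
time: 4.45
position: [0.566, -0.0776, 0.1862]
tool_rot: [-0.0, 1.0, -0.019, -0.0]
force: [0.1, 0.6, 0.7]
opening: 0.021
gripper_force: 0.4
```

```bash
python3 look.py pics/l2.png
```

```text
4.55 [ 0.56600763 -0.07755661  0.18619351] [-0.17790436 -0.86097636 -0.73842354]
```

View pics/l2.png

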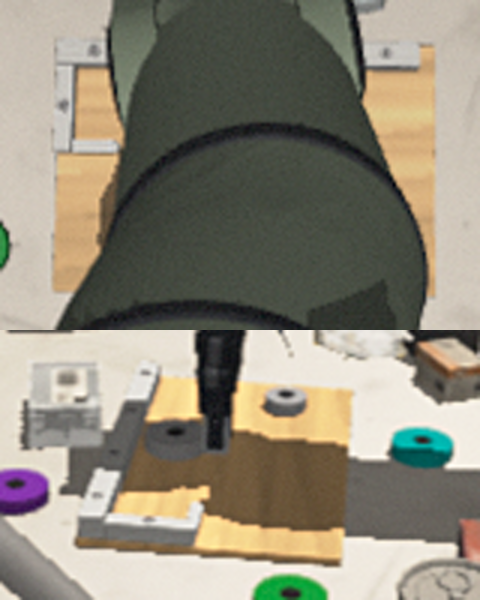

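The side view shows the spacer in front of the fingertip, at about (175,437) in the crop, a few mm short of the fence. I'll close the gap slowly.

>>> {"api": "servo_tool", "payload": {"delta_pos": [[0.003,0,0],[0.006,0,0],[0.008,0,0],[0.01,0,0],[0.01,0,0]], "turn": [0,0,0,0,0], "fingers": [0.75,0.75,0.75,0.75,0.75]}}

```text
time: 5.18
position: [0.5708, -0.0776, 0.1862]
tool_rot: [-0.0, 1.0, -0.019, 0.0]
force: [-1.0, 0.8, -0.5]
opening: 0.0216
gripper_force: 0.1
```

>>> {"api": "servo_tool", "payload": {"delta_pos": [[0.002,0,0],[0.004,0,0],[0.004,0,0]], "turn": [0,0,0], "fingers": [0.75,0.75,0.75]}}

```text
time: 5.55
position: [0.5723, -0.0776, 0.186]
tool_rot: [0.0, 1.0, -0.019, -0.001]
force: [-5.0, 0.4, 2.2]
opening: 0.0214
gripper_force: 2.7
```

>>> {"api": "servo_tool", "payload": {"delta_pos": [[0.002,0,0],[0.003,0,0],[0.003,0,0]], "turn": [0,0,0], "fingers": [0.75,0.75,0.75]}}

```text
time: 5.92
position: [0.573, -0.0776, 0.1858]
tool_rot: [0.0, 1.0, -0.019, -0.002]
force: [-11.2, 0.7, 5.1]
opening: 0.0215
gripper_force: 6.0
```

>>> {"api": "servo_tool", "payload": {"delta_pos": [[-0.02,0,0],[-0.05,0,0],[-0.08,0,0.02],[-0.08,0,0.1],[-0.08,-0.02,0.15]], "turn": [0,0,0,0,-0.05], "fingers": [0.75,0.75,0.75,1,1]}}

```text
time: 6.55
position: [0.5343, -0.0872, 0.2628]
tool_rot: [-0.0, 0.998, -0.058, 0.001]
force: [0.1, 0.5, -0.4]
opening: 0.0003
gripper_force: 0.0
```

>>> {"api": "servo_tool", "payload": {"delta_pos": [[0,-0.06,0],[0.05,-0.09,0],[0.11,-0.09,0],[0.116,-0.09,0],[0.116,-0.09,0]], "turn": [-0.06,-0.12,-0.12,-0.12,-0.12], "fingers": [1,1,1,1,1]}}

```text
time: 7.18
position: [0.5918, -0.1325, 0.261]
tool_rot: [0.0, 0.988, -0.152, -0.0]
force: [-0.5, -0.0, -0.1]
opening: -0.0001
gripper_force: 0.0
```

```bash
python3 look.py pics/l3.png; python3 -c "
from h import *
s=observe();print(s['tool_rot'],s['opening'],proj('side',s['position']-[0,0,.173]))
R,t=[np.load('jig.npz')[k] for k in 'Rt'];print(R.T@(s['position'][:2]-t))"
```

```text
7.275 [ 0.59156476 -0.13259977  0.26117778] [-0.49819571 -0.16884852 -0.51096156]
[ 6.15381181e-05  9.88382057e-01 -1.51989676e-01 -2.08959269e-04] -0.00018639318351855073 [304.68875528 186.42108865]
[ 0.03815368 -0.06132205]
```

View pics/l3.png

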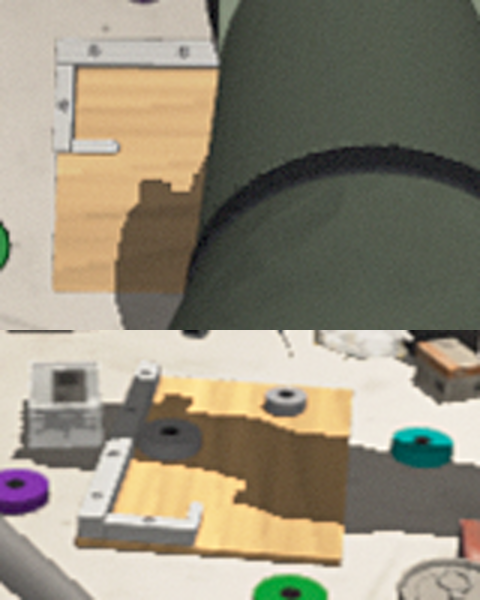

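The side view shows the spacer at the fence, with its mark at crop (170,431) and nothing beside it. Now I'll lower the shut fingers behind it.

```bash
python3 -c "
from h import *
R,t=[np.load('jig.npz')[k] for k in 'Rt'];p=ray('side',(240+170.5/3-.4,185+101.5/3-.4),.022)[:2];print(p,R.T@(p-t))"
```

```text
[ 0.6066378  -0.07917515] [ 0.05118769 -0.00736372]
```

>>> {"api": "servo_tool", "payload": {"delta_pos": [[0,0.003,-0.06],[0,0.003,-0.11],[0,0.003,-0.13],[0,0.003,-0.145],[0,0.003,-0.145]], "turn": [0,0,0,0,0], "fingers": [1,1,1,1,1]}}

```text
time: 7.9
position: [0.5923, -0.1311, 0.1889]
tool_rot: [0.0, 0.988, -0.152, 0.0]
force: [0.4, -0.7, -0.0]
opening: 0.0002
gripper_force: 0.0
```

>>> {"api": "servo_tool", "payload": {"delta_pos": [[0.002,0.01,0],[0.003,0.02,0],[0.004,0.032,0],[0.005,0.046,0],[0.0055,0.06,0]], "turn": [0,0,0,0,0], "fingers": [1,1,1,1,1]}}

```text
time: 8.52
position: [0.5952, -0.1007, 0.189]
tool_rot: [0.0, 0.988, -0.152, 0.0]
force: [-1.0, -1.8, 5.6]
opening: -0.0
gripper_force: 3.5
```

>>> {"api": "servo_tool", "payload": {"delta_pos": [[0.0005,0.014,0],[0.001,0.028,0],[0.0016,0.042,0],[0.002,0.056,0],[0.0027,0.07,0]], "turn": [0,0,0,0,0], "fingers": [1,1,1,1,1]}}

```text
time: 9.15
position: [0.5965, -0.0657, 0.1889]
tool_rot: [0.0, 0.988, -0.152, 0.0]
force: [-1.0, -2.4, 6.5]
opening: 0.0002
gripper_force: 3.6
```

```bash
python3 look.py pics/l4.png
```

```text
9.25 [ 0.59656446 -0.06483587  0.18895395] [0.67035574 2.09981259 5.50273331]
```

View pics/l4.png

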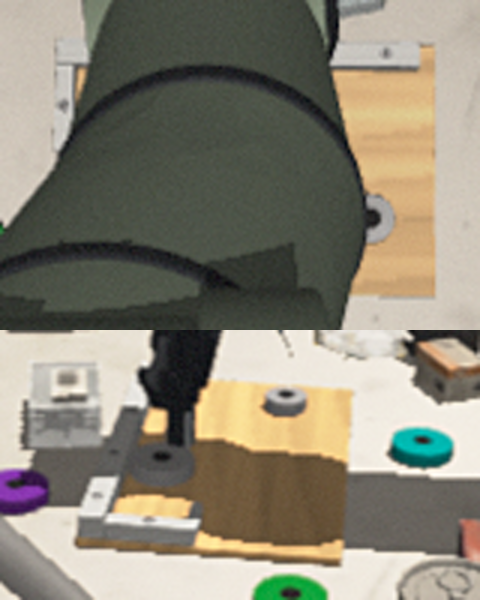

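The side view shows the finger behind the spacer, whose mark is at crop (161,456). There is an upward force of 5 N, so I'll check whether the tip is riding on the rim.

```bash
python3 -c "
from h import *
R,t=[np.load('jig.npz')[k] for k in 'Rt'];p=ray('side',(240+161.5/3-.4,185+126.5/3-.4),.022)[:2];s=observe();q=s['position']
print((R.T@(p-t)*1e3).round(1),(R.T@(q[:2]-t)*1e3).round(1))
print('exp tip front',[proj('side',[*(q[:2]+[.0045,.0138]),z])-[240,185] for z in (.012,.016,.022)])
i=cv2.imread('pics/l4.png')[370:500,100:260];cv2.imwrite('pics/z4.png',cv2.resize(i,None,fx=4.5,fy=4.5,interpolation=cv2.INTER_CUBIC))
"
```

```text
[52.  38.6] [40.6  6.6]
exp tip front [array([57.44193217, 42.21560422]), array([57.45749254, 40.78512582]), array([57.48091632, 38.63175577])]
```

View pics/z4.png

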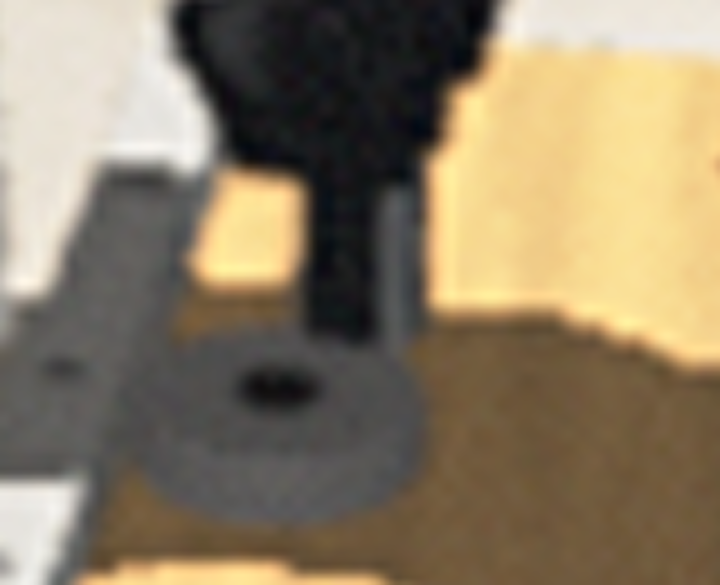

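The spacer's offset from the tool is 34 mm, less than expected, and there is vertical force. The tip is too high on the rim, so I'll lift, back off, go lower and push again.

>>> {"api": "servo_tool", "payload": {"delta_pos": [[0,0,0.02],[-0.001,-0.03,0.02],[-0.002,-0.045,0.02],[-0.002,-0.045,0.0],[-0.002,-0.045,-0.004]], "turn": [0,0,0,0,0], "fingers": [1,1,1,1,1]}}

```text
time: 9.88
position: [0.595, -0.0885, 0.1855]
tool_rot: [-0.0, 0.988, -0.152, -0.001]
force: [-0.4, 0.8, 0.0]
opening: 0.0005
gripper_force: 0.0
```

>>> {"api": "servo_tool", "payload": {"delta_pos": [[0,0,-0.002],[0,0,-0.004],[0,0,-0.004]], "turn": [0,0,0], "fingers": [1,1,1]}}

```text
time: 10.25
position: [0.5954, -0.0884, 0.1847]
tool_rot: [-0.0, 0.988, -0.152, 0.0]
force: [-0.3, 0.2, -0.3]
opening: 0.0004
gripper_force: 0.0
```

```bash
python3 look.py pics/l5.png; python3 -c "
import cv2
i=cv2.imread('pics/l5.png')[370:500,100:260];cv2.imwrite('pics/z5.png',cv2.resize(i,None,fx=4.5,fy=4.5,interpolation=cv2.INTER_CUBIC))"
```

```text
10.35 [ 0.5954056  -0.08850154  0.18481341] [ 0.81824624  0.57767284 -0.2104075 ]
```

View pics/z5.png

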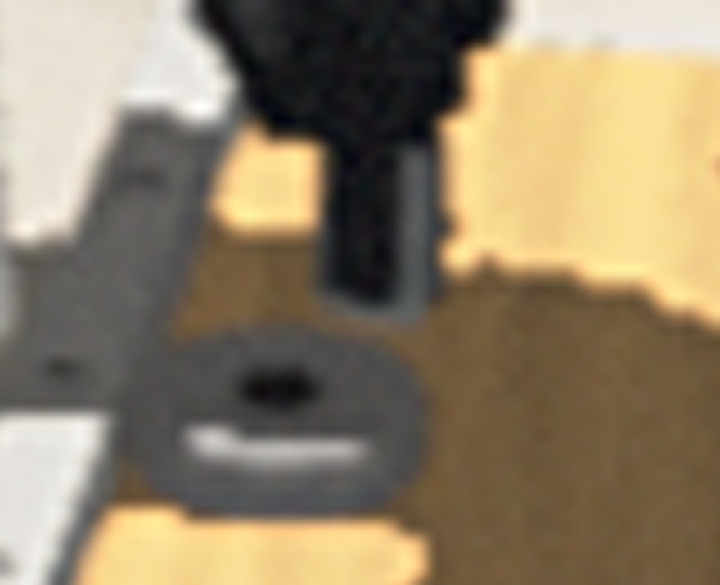

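The spacer lies flat at the fence and the fingertip stands free behind it. I'll go 2 mm lower and push on.

>>> {"api": "servo_tool", "payload": {"delta_pos": [[0,0,-0.002],[0,0,-0.004],[0.0005,0.01,-0.004],[0.001,0.02,-0.004],[0.0013,0.03,-0.004]], "turn": [0,0,0,0,0], "fingers": [1,1,1,1,1]}}

```text
time: 10.98
position: [0.5961, -0.073, 0.1827]
tool_rot: [-0.0, 0.988, -0.152, 0.0]
force: [0.6, 0.6, 1.0]
opening: -0.0002
gripper_force: 0.0
```

>>> {"api": "servo_tool", "payload": {"delta_pos": [[0.0005,0.01,0],[0.001,0.02,0],[0.0013,0.03,0],[0.0016,0.04,0],[0.002,0.05,0]], "turn": [0,0,0,0,0], "fingers": [1,1,1,1,1]}}

```text
time: 11.6
position: [0.597, -0.0483, 0.1827]
tool_rot: [0.0, 0.988, -0.152, 0.0]
force: [-0.7, -0.6, 0.3]
opening: 0.0001
gripper_force: 0.4
```

>>> {"api": "servo_tool", "payload": {"delta_pos": [[0.0005,0.014,0],[0.001,0.028,0],[0.0016,0.042,0],[0.002,0.054,0],[0.0026,0.066,0]], "turn": [0,0,0,0,0], "fingers": [1,1,1,1,1]}}

```text
time: 12.22
position: [0.5983, -0.0152, 0.1827]
tool_rot: [-0.0, 0.988, -0.152, -0.0]
force: [0.5, -1.2, 1.3]
opening: -0.0003
gripper_force: 0.4
```

```bash
python3 look.py pics/l6.png; python3 -c "
import cv2
i=cv2.imread('pics/l6.png')[400:570,70:270];cv2.imwrite('pics/z6.png',cv2.resize(i,None,fx=3.5,fy=3.5,interpolation=cv2.INTER_CUBIC))"
```

```text
12.325 [ 0.59838911 -0.01465382  0.18270894] [-0.56342515  0.09972713 -0.29558993]
```

View pics/z6.png

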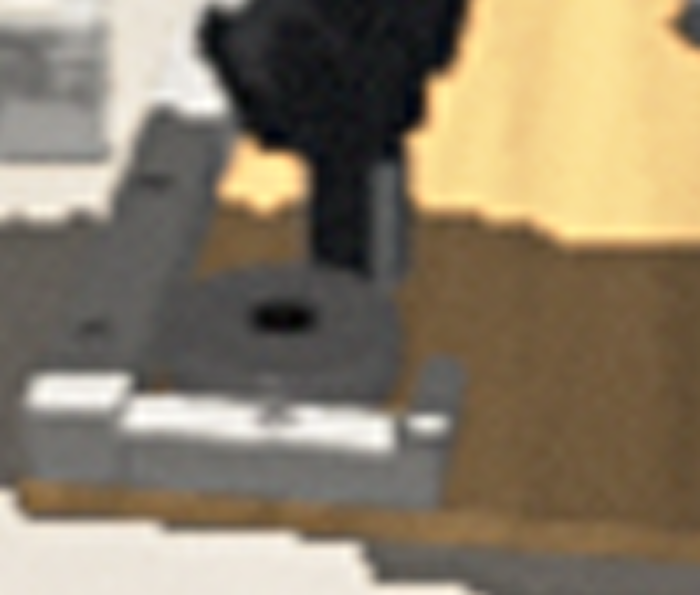

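The side view shows the spacer entering the pocket, with its mark at zoom (283,317), not yet at the stop. From here I'll continue by force and by measuring the mark.

```bash
cat > mark.py <<'E'
from h import *
R,t=[np.load('jig.npz')[k] for k in 'Rt']
s=observe();q=s['position'];print('tool jig',(R.T@(q[:2]-t)*1e3).round(1),s['force'].round(1) if hasattr(s['force'],'round') else s['force'])
for n in('side','top'):
    g=cv2.cvtColor(capture(n),cv2.COLOR_BGR2GRAY);best=None
    u0=proj(n,[*(R@np.array([.051,.100])+t),.022]).round().astype(int);x0,y0=u0-[14,14]
    p=cv2.resize(g[y0:y0+28,x0:x0+28],None,fx=4,fy=4,interpolation=cv2.INTER_CUBIC)
    for k in cv2.findContours(cv2.inRange(p,0,int(min(50,p.max()))),0,2)[0]:
        a=cv2.contourArea(k)
        if 60<a<700:
            M=cv2.moments(k);u=(np.array([M['m10'],M['m01']])/a+.5)/4-.5+[x0,y0]
            w=ray(n,u,.022)[:2];print(n,u.round(1),a,'jig',(R.T@(w-t)*1e3).round(1))
E
python3 mark.py
```

```text
tool jig [40.5 56.8] [-0.6  0.1 -0.3]
side [289.9 238.1] 224.5 jig [51.7 96.1]
```

>>> {"api": "servo_tool", "payload": {"delta_pos": [[0.0003,0.007,0],[0.0006,0.013,0],[0.0008,0.018,0],[0.001,0.022,0],[0.001,0.024,0]], "turn": [0,0,0,0,0], "fingers": [1,1,1,1,1]}}

```text
time: 13.05
position: [0.5988, -0.0035, 0.1827]
tool_rot: [-0.0, 0.988, -0.152, 0.0]
force: [0.4, -1.7, 0.5]
opening: -0.0
gripper_force: 0.4
```

>>> {"api": "servo_tool", "payload": {"delta_pos": [[0,0.002,0],[0,0.003,0],[0,0.003,0]], "turn": [0,0,0], "fingers": [1,1,1]}}

```text
time: 13.42
position: [0.5988, -0.0021, 0.1827]
tool_rot: [-0.0, 0.988, -0.152, 0.0]
force: [-1.0, -1.2, 0.4]
opening: 0.0001
gripper_force: 0.2
```

>>> {"api": "servo_tool", "payload": {"delta_pos": [[0,0.002,0],[0,0.003,0],[0,0.003,0]], "turn": [0,0,0], "fingers": [1,1,1]}}

```text
time: 13.8
position: [0.5988, -0.0005, 0.1827]
tool_rot: [-0.0, 0.988, -0.152, -0.0]
force: [0.2, -0.3, 0.2]
opening: -0.0003
gripper_force: 0.2
```

```bash
python3 mark.py
```

```text
tool jig [40.4 70.9] [ 0.2 -0.3  0.2]
side [288.9 240.9] 236.5 jig [ 51.9 109.7]
```

>>> {"api": "servo_tool", "payload": {"delta_pos": [[0,0.002,0],[0,0.003,0],[0,0.003,0]], "turn": [0,0,0], "fingers": [1,1,1]}}

```text
time: 14.28
position: [0.5988, 0.0005, 0.1827]
tool_rot: [0.0, 0.988, -0.152, -0.0]
force: [-0.2, -4.6, -0.2]
opening: 0.0
gripper_force: 2.3
```

>>> {"api": "servo_tool", "payload": {"delta_pos": [[0,0.001,0],[0,0.002,0],[0,0.002,0]], "turn": [0,0,0], "fingers": [1,1,1]}}

```text
time: 14.65
position: [0.5987, 0.0009, 0.1826]
tool_rot: [0.001, 0.988, -0.152, -0.0]
force: [-2.6, -7.7, 1.3]
opening: 0.0001
gripper_force: 4.2
```

>>> {"api": "servo_tool", "payload": {"delta_pos": [[0.001,0.001,0],[0.002,0.002,0],[0.003,0.003,0],[0.003,0.003,0]], "turn": [0,0,0,0], "fingers": [1,1,1,1]}}

```text
time: 15.15
position: [0.5996, 0.0014, 0.1825]
tool_rot: [0.001, 0.988, -0.153, -0.001]
force: [-5.6, -13.8, 3.7]
opening: 0.0
gripper_force: 7.7
```

```bash
python3 mark.py
```

```text
tool jig [41.1 72.9] [ -5.6 -13.8   3.7]
side [288.8 241.1] 238.0 jig [ 51.9 110.3]
```

>>> {"api": "servo_tool", "payload": {"delta_pos": [[-0.004,-0.01,0],[-0.01,-0.03,0],[-0.02,-0.08,0],[-0.02,-0.1,0.05],[-0.02,-0.1,0.15]], "turn": [0,0,0,0,0], "fingers": [1,1,1,1,1]}}

```text
time: 15.88
position: [0.5896, -0.0478, 0.2571]
tool_rot: [0.0, 0.988, -0.153, -0.002]
force: [1.1, 1.4, 0.7]
opening: 0.0002
gripper_force: 0.0
```

>>> {"api": "servo_tool", "payload": {"delta_pos": [[0,0,0.12],[-0.06,-0.1,0.24],[-0.12,-0.2,0.26],[-0.18,-0.3,0.26],[-0.24,-0.4,0.26]], "turn": [0,0,0,0,0], "fingers": [1,1,1,1,1]}}

```text
time: 16.5
position: [0.4719, -0.2432, 0.3884]
tool_rot: [0.0, 0.988, -0.152, 0.001]
force: [0.2, -1.3, -0.6]
opening: 0.0004
gripper_force: 0.0
```

>>> {"api": "servo_tool", "payload": {"delta_pos": [[-0.03,-0.1,0],[-0.06,-0.2,0],[-0.09,-0.3,0],[-0.09,-0.3,0]], "turn": [0,0,0,0], "fingers": [1,1,1,1]}}

```text
time: 17.0
position: [0.426, -0.3953, 0.3874]
tool_rot: [0.001, 0.988, -0.155, -0.0]
force: [0.1, 1.1, 0.7]
opening: -0.0002
gripper_force: 0.0
```

```bash
python3 mark.py; python3 - <<'E'
from h import *
R,t=[np.load('jig.npz')[k] for k in 'Rt']
im=capture('top');a=cv2.imread('pics/top0.png')
d=cv2.absdiff(im,a).max(2);d[:, :]=d*(d>40)
for k in cv2.findContours((d>40).astype('u1'),0,2)[0]:
    if cv2.contourArea(k)>25: print('changed',cv2.boundingRect(k))
p=cv2.resize(im[165:205,245:300],None,fx=5,fy=5,interpolation=cv2.INTER_CUBIC)
hsv=cv2.cvtColor(p,cv2.COLOR_BGR2HSV)
m=cv2.inRange(hsv,(0,0,0),(180,255,75))
for k in cv2.findContours(m,0,2)[0]:
    if cv2.contourArea(k)>150:
        M=cv2.moments(k);u=(np.array([M['m10'],M['m01']])/M['m00']+.5)/5-.5+[245,165];print(u,cv2.contourArea(k),(R.T@(ray('top',u,.022)[:2]-t)*1e3).round(1))
E
```

```text
tool jig [-117.4 -330.1] [0.1 1.1 0.7]
side [288.8 241.1] 87.5 jig [ 51.9 110.7]
top [260.5 182.3] 332.5 jig [ 52.2 108.5]
changed (229, 390, 14, 10)
changed (318, 384, 34, 16)
changed (555, 383, 11, 17)
changed (557, 347, 17, 9)
changed (507, 340, 32, 7)
changed (338, 333, 167, 21)
changed (277, 331, 51, 26)
changed (534, 328, 44, 69)
changed (297, 211, 24, 19)
changed (449, 198, 12, 7)
changed (418, 177, 222, 154)
changed (288, 177, 146, 140)
changed (250, 172, 23, 23)
[260.43181252 182.39296933] 668.5 [ 52.  108.6]
```

```bash
python3 -c "
from bench import *
print(sign_off())"
```

```text
the job is handed in; nothing more can be done
None
```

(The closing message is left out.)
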